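Run a copper disc into the marking machine and key in its pattern

ROBOT

A 7-joint arm with a two-finger parallel gripper is mounted at the origin on the work surface. World frame = base frame: x ahead of the robot, y to its left, z up, the work surface at z = 0. Lengths are in m, angles in rad, forces in N, time in s.
With the tool pointing down it reaches from about 0.4 to 0.85 m from the base axis. Payload 10.4 kg.
Tool frame: the origin (TCP) lies at the very end of the fingers, on their centre line; the grasp point (between the pads) lies 19 mm behind it (grip_point_offset is the distance from the TCP to the grasp point, in m); z points along the fingers, y is the line along which they close (so a half turn about z gives the same grasp; the last joint's range is limited). The gripper opens to 87 mm and grips with 3 to 60 N. Pads are 19 mm wide; open, the fingers measure 117 mm over their backs; the gripper's body (75 mm by 190 mm) begins 51 mm behind the grasp point.
Start: joints at [-1.15, 0.332, -0.065, 1.46, 0.022, 1.35, -0.088], TCP at [0.268, 0.564, 0.223] pointing down, gripper open.
Joint ranges: [-2.6, 2.6], [-0.5, 2.12], [-1.47, 1.34], [0.16, 2.42], [-1.27, 4.41], [0.06, 2.06], [-2.6, 2.6]. Speed limits (rad/s): [2.22, 2.22, 2.79, 2.79, 3.14, 3.14, 3.14].

INTERFACE

Orientations are given as a unit quaternion [x, y, z, w].
In Python, from bench import * gives the robot as it stands.
- The arm moves only by the tool play_rows, never from a script. Its argument "increments" is text: rows parted by semicolons, each of 7 numbers parted by spaces: the turn, a rotation vector about the tool's x, y, z in rad, then the shift along the tool's x, y, z in m, then the opening, from 0 (shut) to 1 (fully open). A call has 1 to 8 rows; each row is the pose to reach, as a shift and turn from the pose commanded when the call began, along the tool's axes at that moment; what a row does not reach only later rows make up. A row lasts 1/10 s, in which the tool goes at most 50 mm and 8.59 degrees, less where a joint would pass 70% of its speed; a pose out of reach is approached as far as the arm can. A call with a gripper value outside its range is refused whole. The fingers move at their own pace and stop on an object; "grip_force" is the grip in N (left out, the last holds). Time passes only in rows, so rows that repeat a pose let the fingers close. It gives the time, the measured TCP pose, the force, the opening and the grip force at its end, in the units of the state.
- read_state(): the state, without advancing time (a new reading comes with each control period).
- camera(name): name is "side" or "top" or "wrist"; returns a dict with "color" (480x640x3 uint8, red, green, blue), "fx", "fy", "cx", "cy" (pixels), "camera_from_world" (4x4, takes a point from world to camera coordinates); the wrist camera has in their place "mount" (4x4, takes a point from camera to tool coordinates, whose origin is the TCP and whose axes are the flange's). Camera axes: x right, y down, z forward; pixel columns grow to the right and rows downward; lengths in m; the calibration is good to about 2 mm. A picture is of the moment at which its call begins: read the wrist's pose just before it. There is no depth.
- close_job(): hands the job in; it is judged then, once.
The state is a dict: "time": time; "joint_positions": joint angles; "joint_vel": joint speeds; "joint_torque": joint torques, N m; "ee_pos": TCP position; "eef_rot": TCP orientation; "ft_force": force on the tool from outside, world axes, zero at the start; "torque": the same for the moment, N m; "width": finger opening in m; "grip_force": force on a finger pad.
Only numpy, scipy, OpenCV 4.12 (cv2) and the standard library are available. Lean on these libraries where they do the work, as an engineer would, in place of code of your own. Each camera call takes 0.05 s, during which the arm holds its last target. There are 200 camera calls.

TASK

Take the pin tool from its stand, hold down the sunken release button in the carriage with it, and push the carriage fully home under the marking head so that it locks there with the button up again. Then press the keys on the panel one at a time, each right down: first the square one, then the long bar, then the round one; do not press the other keys. Finish with the pin tool standing back in its stand, and leave everything else on the bench where it is.

Things in the scene. Friction and masses are not known exactly. Their poses are not given: they have to be found in the camera images.
- machine: Green bench marking machine, fixed to the bench. Origin at bench level on its long middle line; +x is the carriage's way in (away from the robot), towards the marking head, z up. Base 360 x 120 mm (x from -150 to +210), 32 mm high. The head overhangs the bed from x = +65 mm on, 60 mm wide, from 110 mm (nose) up to 242 mm.
- carriage (a joint): Carriage with a 100 mm copper disc, sliding along the machine's +x: 0 = parked near the robot, 0.080 m = fully home against its stop under the head. About 3 N of friction. Latched at both ends (2 mm of play): it moves only while the release button is held down 4 mm or more. When home within 1 mm, the button springs up once let go and locks the carriage.
- recess_mouth (a point): Centre of the mouth of the round recess in the steel block (60 x 60 x 30 mm, at the near end of the carriage), level with the block's top, 72 mm above the bench; moves with the carriage. Recess 20 mm across (21 mm clear); at the machine's x = -110 mm when parked, -30 mm when home. Axes as the machine's. The copper disc begins 65 mm further along +x and lies 15 mm below the block's top.
- release (a joint): Sunken brass release button, 17 mm across, at the bottom of the recess, its top 12 mm below the block's top (60 mm above the bench) when up: 0 = up, 0.006 m = fully down. Spring: starts to move at 1.2 N, fully down at 3.6 N. A tool in the recess can hold it down and push the carriage along by the recess's wall.
- tool: Pin tool, loose, 80 g: a steel pin 9 mm across and 45 mm long pointing down, below a square wooden head 24 x 24 mm, 40 mm high. Origin at the pin's tip, z up along the tool; the head spans z = 45 to 85 mm, its faces along the tool's x and y. It starts in the stand, the head resting on the stand's top.
- stand: Dark wooden stand for the pin tool, fixed: a block 70 x 70 mm, 55 mm high, with an upright through hole in the middle, 19 mm clear, 3 mm chamfer. Origin on the bench under the hole. With the tool in it the pin's tip is 10 mm above the bench.
- panel: Grey key panel, fixed, 130 (x) x 180 (y) x 50 mm. Origin at bench level under its middle. Five steel keys and a glass lamp in two rows of three, 54 mm apart; places vary, and on which side of the machine it stands. Each key's black tile (46 x 46 mm) has a white tell-tale pin, 6 mm across, standing 6 mm proud at a corner; the last 5 mm of the key's travel sinks it for good.
- square_top (a point): Centre of the top of the square key, 22 x 22 mm; 67 mm above the bench when up, 9 mm above its tile. Axes as the panel's.
- square (a joint): Travel of the square key, 22 x 22 mm: 0 = up, 0.006 m = fully down; starts to move at 1.1 N, fully down at 4 to 5 N; springs back.
- pip_square (a joint): Tell-tale of the square key: 0 = standing (not yet pressed), 0.005 m = sunk.
- bar_top (a point): Centre of the top of the long bar key, 12 x 34 mm, long side along the panel's y; 67 mm above the bench when up, 9 mm above its tile. Axes as the panel's.
- bar (a joint): Travel of the long bar key, 12 x 34 mm, long side along the panel's y: 0 = up, 0.006 m = fully down; starts to move at 1.1 N, fully down at 4 to 5 N; springs back.
- pip_bar (a joint): Tell-tale of the bar key: 0 = standing (not yet pressed), 0.005 m = sunk.
- round_top (a point): Centre of the top of the round key, 25 mm across; 67 mm above the bench when up, 9 mm above its tile. Axes as the panel's.
- round (a joint): Travel of the round key, 25 mm across: 0 = up, 0.006 m = fully down; starts to move at 1.1 N, fully down at 4 to 5 N; springs back.
- pip_round (a joint): Tell-tale of the round key: 0 = standing (not yet pressed), 0.005 m = sunk.
- triangle (a joint): Travel of the triangular key, 28 mm sides: 0 = up, 0.006 m = fully down; starts to move at 1.1 N, fully down at 4 to 5 N; springs back. Not to be pressed.
- cross (a joint): Travel of the cross-shaped key, 28 x 28 mm with 9 mm arms: 0 = up, 0.006 m = fully down; starts to move at 1.1 N, fully down at 4 to 5 N; springs back. Not to be pressed.
- bowl: Bystander: copper bowl, 110 mm across, 50 mm high.
- cup: Bystander: small copper cup, 52 mm across, 55 mm high.
- jar: Bystander: amber jar, 56 mm across, 70 mm high.
- brush: Bystander: brush lying at the left side.
- driver: Bystander: screwdriver lying at the right side.
Mind the look-alikes: they are no part of the job. There is more than one size of the tool; the one meant has the size given above.

How it is judged:
On the way, in this order (a step that is already met when the one before it is completed fails the run):
1. release button held down with the pin tool while the carriage is still parked (value of joint release above 0.004 m and contact force between tool and release above 0.5 N and value of joint carriage below 0.02 m), for 0.1 s.
2. carriage fully home and locked, release button up again (value of joint carriage above 0.0775 m and value of joint release below 0.0015 m), for 0.2 s.
3. square key pressed down (past 4 mm) (value of joint square above 0.004 m), for 0.05 s.
4. bar key pressed down (past 4 mm) (value of joint bar above 0.004 m), for 0.05 s.
5. round key pressed down (past 4 mm) (value of joint round above 0.004 m), for 0.05 s.
At the end, for the whole second after the job is handed in: Carriage past 77.5 mm, release up (1.5 mm); square, bar and round tell-tales sunk past 2.5 mm; all keys up (1.5 mm); pin tool at rest in the stand's hole within 10 mm of its axis, tip at most 15 mm above the bench, upright within 0.15 rad (all of step 2 and value of joint each of square, bar, round, triangle, cross below 0.0015 m and value of joint each of pip_square, pip_bar, pip_round above 0.0025 m and horizontal distance between tool and stand below 0.01 m and z of tool in the frame of stand below 0.015 m and angle between tool's own z axis and vertical below 0.15 rad and linear speed of tool below 0.02 m/s); the robot touches nothing.
It fails at once if the triangular or the cross-shaped key pressed (past 3 mm) (value of joint any of triangle, cross above 0.003 m).
It fails at once if a key pressed (past 3 mm) before the carriage is home (value of joint carriage below 0.0775 m and value of joint any of square, bar, round, triangle, cross above 0.003 m).
It fails at once if the bar pressed (past 3 mm) before the square key, or the round key before the bar ((value of joint bar above 0.003 m and value of joint pip_square below 0.0015 m) or (value of joint round above 0.003 m and value of joint pip_bar below 0.0015 m)).
It fails at once if two keys down (past 3 mm) at the same time (value of joint each of square, bar above 0.003 m or value of joint each of square, round above 0.003 m or value of joint each of bar, round above 0.003 m).
It fails at once if another thing on the bench moved more than 40 mm (distance of any of bowl, cup, jar, brush, driver from where it was at the start of the episode above 0.04 m).
It also fails if it takes over 61 s, if anything falls off the work surface, if the arm or the gripper's body presses on something with over 40 N, if the wrist force passes 120 N, or if a joint passes its speed limit or range.

## Working session

There is one attempt and no reset: what is moved stays moved. The work goes in short steps, Python scripts to look and compute and a tool call to move; the robot and the scene stay as the last step left them, time stands still between calls to the robot, and variables do not carry over. Pictures are saved under pics/ and viewed, at most 10 in all, crops included, and the job is handed in when it is done.

Besides the shell and the picture viewer there is one more tool, called after "Call:" by a JSON object that holds its "op" and its "data". play_rows: Moves the arm, as the interface text tells. Its arguments: {"type":"object","properties":{"increments":{"type":"string"},"grip_force":{"type":"number"}},"required":["increments"]}

```bash
mkdir -p pics; ls
python3 - <<'E'
from bench import *
import cv2,numpy as np,pickle
s=read_state();print({k:np.round(v,4).tolist() for k,v in s.items()})
d={}
for n in("top","side","wrist"):
    c=camera(n);d[n]=c;cv2.imwrite(f"pics/{n}0.png",c["color"][:,:,::-1])
    print(n,c["fx"],c["fy"],c["cx"],c["cy"],np.round(c.get("camera_from_world",c.get("mount")),4).tolist())
d["state"]=s
pickle.dump(d,open("d0.pkl","wb"))
E
```

```text
pics
{'time': 0.0, 'joint_positions': [-1.1496, 0.3328, -0.0647, 1.4609, 0.0216, 1.3499, -0.0885], 'joint_vel': [-0.0003, -0.0013, -0.0007, -0.0001, 0.0017, 0.0007, 0.0003], 'joint_torque': [0.0001, -62.3258, 0.0246, -38.9908, -0.0613, 0.0399, 0.0001], 'ee_pos': [0.2682, 0.5641, 0.2218], 'eef_rot': [0.2201, 0.9755, -0.0007, -0.0001], 'ft_force': [0.1546, 0.1042, -0.5325], 'torque': [0.014, -0.0295, -0.0097], 'grip_force': 0.0, 'width': 0.0873}
top 511.66582160298725 511.66582160298725 320.67213755220877 242.7462881669069 [[0.0222, -0.9998, 0.0024, 0.0021], [-0.9936, -0.0223, -0.1106, 0.5732], [0.1107, 0.0001, -0.9939, 1.1012], [0.0, 0.0, 0.0, 1.0]]
side 496.08576011635523 496.08576011635523 314.19501227147106 234.46886884317942 [[0.9855, -0.1689, -0.0138, -0.5683], [-0.1388, -0.7579, -0.6374, 0.1265], [0.0972, 0.6302, -0.7704, 1.3149], [0.0, 0.0, 0.0, 1.0]]
wrist 432.2675741290427 432.2675741290427 313.37751477486097 246.51842669045868 [[0.0006, -0.9576, -0.288, 0.0787], [1.0, 0.0003, 0.0011, 0.0011], [-0.001, -0.288, 0.9576, -0.1628], [0.0, 0.0, 0.0, 1.0]]
```

View pics/top0.png

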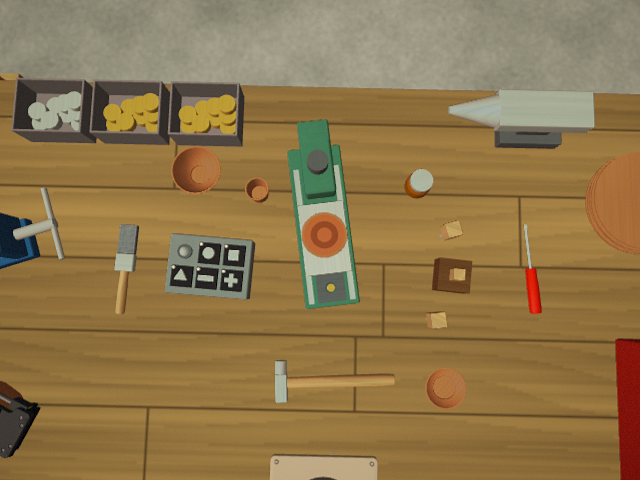

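View pics/side0.png

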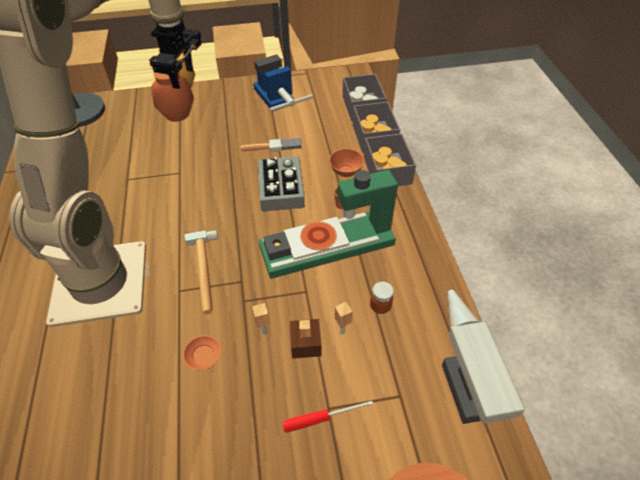

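Candidates for the pin tool in the top picture: a wooden head in the dark stand (457,274), and loose look-alikes at (452,229) and (437,320). The one in the stand fits the description. I'll check it in close crops.

Run:
```python
import cv2
t=cv2.imread("pics/top0.png");s=cv2.imread("pics/side0.png")
def crop(im,x,y,w,h,k):return cv2.resize(im[y:y+h,x:x+w],None,fx=k,fy=k,interpolation=cv2.INTER_CUBIC)
import numpy as np
# mosaic: left: panel 3x..., right: stand ; machine
a=crop(t,160,225,100,80,4);b=crop(t,425,210,60,125,3)[:320]
c=crop(t,280,110,90,205,2.7)[:560]
m=np.zeros((600,800,3),np.uint8)
m[:320,:400]=a; m[:c.shape[0],400:400+c.shape[1]]=c
e=crop(t,430,250,50,50,5); m[330:580,0:250]=e
f=crop(t,425,215,50,30,2.9); m[330:330+f.shape[0],252:252+f.shape[1]]=f
cv2.imwrite("pics/mtop.png",m)
m=np.zeros((600,800,3),np.uint8)
a=crop(s,250,150,65,65,6);m[:390,:390]=a
b=crop(s,250,165,160,110,2.5);m[:275,395:795]=b
c=crop(s,240,285,120,80,3.3);m[300:564,395:791]=c
cv2.imwrite("pics/mside.png",m)
```

```text
(no output)
```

View pics/mtop.png

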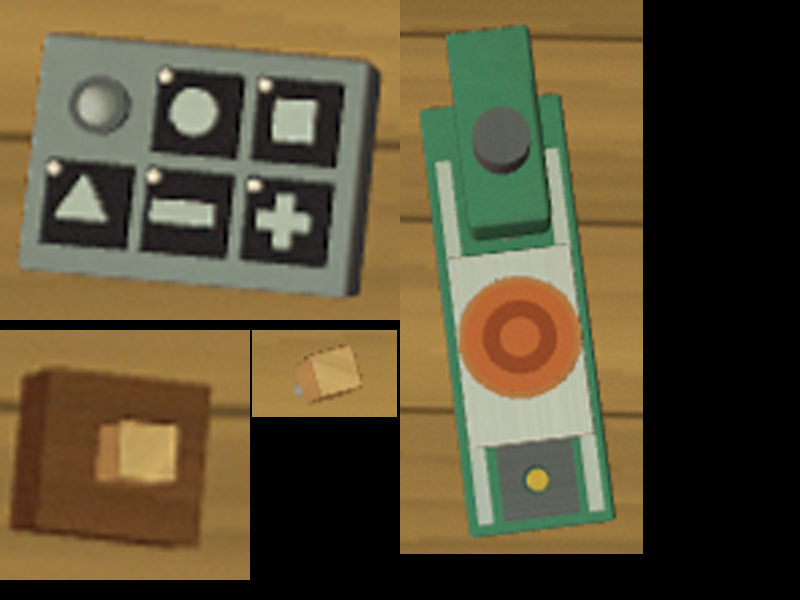

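View pics/mside.png

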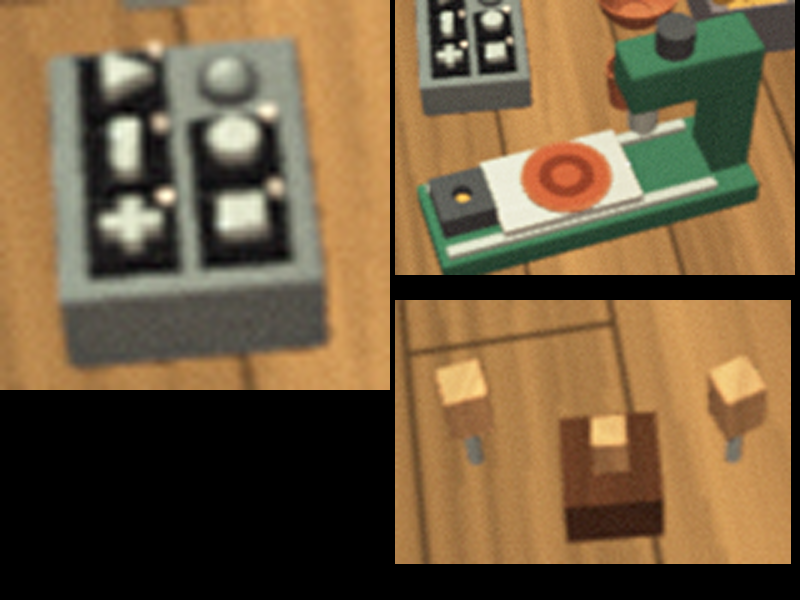

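The tool in the stand has a top face at mosaic (149,451). The keys in the mosaic are square (295,122), bar (182,213) and round (194,112). The recess is at (537,480) and the disc at (520,337). Next I turn these into positions.

```bash
cat > h.py <<'E'
import numpy as np,pickle,cv2
d=pickle.load(open("d0.pkl","rb"))
def ray(c,px,T=None):
    T=c["camera_from_world"] if T is None else T
    R,t=T[:3,:3],T[:3,3]
    v=R.T@np.array([(px[0]-c["cx"])/c["fx"],(px[1]-c["cy"])/c["fy"],1.]); return -R.T@t,v
def onz(c,px,z,T=None):
    o,v=ray(c,px,T);return o+v*(z-o[2])/v[2]
def tri(rs):
    A=[];b=[]
    for o,v in rs:
        v=v/np.linalg.norm(v);P=np.eye(3)-np.outer(v,v);A.append(P);b.append(P@o)
    return np.linalg.lstsq(np.vstack(A),np.hstack(b),rcond=None)[0]
def proj(c,p,T=None):
    T=c["camera_from_world"] if T is None else T
    q=T[:3,:3]@p+T[:3,3];return np.array([c["cx"]+c["fx"]*q[0]/q[2],c["cy"]+c["fy"]*q[1]/q[2]])
E
python3 - <<'E'
from h import *
t,s=d["top"],d["side"]
def m(p,org,k,off):return [(p[i]-org[i]+.5)/k-.5+off[i] for i in(0,1)]
tp=lambda p:m(p,(0,0),4,(160,225)); sp=lambda p:m(p,(0,0),6,(250,150))
tm=lambda p:m(p,(400,0),2.7,(280,110)); sm=lambda p:m(p,(395,0),2.5,(250,165))
ts=lambda p:m(p,(0,330),5,(430,250)); ss=lambda p:m(p,(395,300),3.3,(240,285))
for n,a,b,z in [("square",tp((295,122)),sp((243,213)),.067),("bar",tp((182,213)),sp((126,147)),.067),("round",tp((194,112)),sp((234,140)),.067),("cross",tp((283,221)),sp((130,221)),.067),
 ("button",tm((537,480)),sm((462,196)),.06),("disc",tm((520,337)),sm((567,175)),.057),("tooltop",ts((149,451)),ss((609.5,430)),.095)]:
    print(n,np.round(tri([ray(t,a),ray(s,b)]),4),np.round(onz(t,a,z),4),np.round(onz(s,b,z),4))
for c in [(20,268),(47,33),(380,63),(358,295)]: print("panel corner",np.round(onz(t,tp(c),.05)[:2],4))
for p in [(122,421),(178,423),(176,481),(119,480)]: print("head",np.round(onz(t,ts(p),.095)[:2],4))
for p in [(45,368),(212,385),(198,548),(35,532)]: print("stand",np.round(onz(t,ts(p),.055)[:2],4))
for p in [(497,447),(576,440),(586,514),(506,521)]: print("block",np.round(onz(t,tm(p),.072)[:2],4))
E
```

```text
square [0.5396 0.2009 0.067 ] [0.5382 0.2009 0.067 ] [0.5409 0.201  0.067 ]
bar [0.4894 0.2594 0.065 ] [0.4883 0.259  0.067 ] [0.4903 0.2574 0.067 ]
round [0.5433 0.2558 0.0639] [0.5424 0.2551 0.067 ] [0.5436 0.2525 0.067 ]
cross [0.4858 0.205  0.0675] [0.4853 0.2051 0.067 ] [0.4864 0.2056 0.067 ]
button [ 0.4749 -0.0079  0.0687] [ 0.4741 -0.0081  0.06  ] [ 0.476  -0.0009  0.06  ]
disc [0.5893 0.0078 0.0595] [0.5883 0.0078 0.057 ] [0.5909 0.0099 0.057 ]
tooltop [ 0.5083 -0.2742  0.0971] [ 0.5075 -0.2747  0.095 ] [ 0.5094 -0.2729  0.095 ]
panel corner [0.4575 0.3486]
panel corner [0.5853 0.341 ]
panel corner [0.5729 0.1589]
panel corner [0.4471 0.1661]
head [ 0.5197 -0.2636]
head [ 0.5194 -0.2869]
head [ 0.4953 -0.2858]
head [ 0.4952 -0.2622]
stand [ 0.5447 -0.2409]
stand [ 0.5389 -0.3131]
stand [ 0.4686 -0.3063]
stand [ 0.4739 -0.2363]
block [0.499 0.024]
block [ 0.5058 -0.0379]
block [ 0.4482 -0.0467]
block [0.4414 0.0157]
```

```bash
cat >> h.py <<'E'
from scipy.spatial.transform import Rotation as Rn
def go(s,tgt,yaw=None):
    """increments (tool axes) from measured pose to tgt, tool down with tool x at world angle yaw (deg)"""
    R=Rn.from_quat(s["eef_rot"]); sh=R.inv().apply(np.array(tgt)-s["ee_pos"])
    rv=np.zeros(3)
    if yaw is not None:
        a=np.radians(yaw);c,n=np.cos(a),np.sin(a)
        G=Rn.from_matrix(np.array([[c,n,0],[n,-c,0],[0,0,-1.]]))
        rv=(R.inv()*G).as_rotvec()
    print("turn",np.round(rv,4),"shift",np.round(sh,4),"dist",round(float(np.linalg.norm(sh)),3))
E
python3 - <<'E'
from h import *
go(d["state"],(.5,.1,.25),180);go(d["state"],(.508,-.274,.2),180)
E
```

```text
turn [-1.400e-03 -2.000e-04 -4.438e-01] shift [-0.4086 -0.3197 -0.0277] dist 0.52
turn [-1.400e-03 -2.000e-04 -4.438e-01] shift [-0.5764 -0.6539  0.0227] dist 0.872
```

Call:
{"op": "play_rows", "data": {"increments": "-0.0014 0 -0.4438 -0.4086 -0.3197 -0.0277 1; -0.0014 0 -0.4438 -0.4086 -0.3197 -0.0277 1; -0.0014 0 -0.4438 -0.4086 -0.3197 -0.0277 1; -0.0014 0 -0.4438 -0.4086 -0.3197 -0.0277 1; -0.0014 0 -0.4438 -0.4086 -0.3197 -0.0277 1; -0.0014 0 -0.4438 -0.4086 -0.3197 -0.0277 1; -0.0014 0 -0.4438 -0.4086 -0.3197 -0.0277 1; -0.0014 0 -0.4438 -0.4086 -0.3197 -0.0277 1"}}

```text
time: 0.95
ee_pos: [0.4464, 0.2067, 0.2439]
eef_rot: [0.0, 1.0, 0.001, 0.0]
ft_force: [1.5, -0.6, -0.3]
width: 0.0868
grip_force: 0.0
```

Run:
```python
from h import *
from bench import *
s=read_state();print(s["time"],s["ee_pos"],s["eef_rot"])
go(s,(.5,.1,.25),180);go(s,(.508,-.274,.2),180)
```

```text
0.95 [0.44644774 0.20665389 0.24390196] [1.52376588e-05 9.99999624e-01 8.44733911e-04 1.94890019e-04]
turn [ 0.0017  0.0004 -0.    ] shift [-0.0536 -0.1066 -0.0063] dist 0.119
turn [ 0.0017  0.0004 -0.    ] shift [-0.0615 -0.4807  0.0431] dist 0.487
```

Call:
{"op": "play_rows", "data": {"increments": "0 0 0 -0.0615 -0.4807 0.043 1; 0 0 0 -0.0615 -0.4807 0.043 1; 0 0 0 -0.0615 -0.4807 0.043 1; 0 0 0 -0.0615 -0.4807 0.043 1; 0 0 0 -0.0615 -0.4807 0.043 1; 0 0 0 -0.0615 -0.4807 0.043 1; 0 0 0 -0.0615 -0.4807 0.043 1; 0 0 0 -0.0615 -0.4807 0.043 1"}}

```text
time: 1.75
ee_pos: [0.4964, -0.1884, 0.2079]
eef_rot: [-0.0, 1.0, 0.001, 0.0]
ft_force: [0.4, 0.5, -0.1]
width: 0.0871
grip_force: 0.0
```

Call:
{"op": "play_rows", "data": {"increments": "0 0 0 0 0 0 1; 0 0 0 0 0 0 1"}}

```text
time: 1.95
ee_pos: [0.4961, -0.1874, 0.2074]
eef_rot: [0.001, 1.0, 0.001, -0.0]
ft_force: [0.3, 1.3, -0.6]
width: 0.0868
grip_force: 0.0
```

```bash
cat >> h.py <<'E'
def wristT(s,c):
    W=np.eye(4);W[:3,:3]=Rn.from_quat(s["eef_rot"]).as_matrix();W[:3,3]=s["ee_pos"]
    return np.linalg.inv(W@np.array(c["mount"]))
def snap(name):
    from bench import read_state,camera
    s=read_state();c=camera("wrist");pickle.dump((s,c),open(f"{name}.pkl","wb"))
    cv2.imwrite(f"pics/{name}.png",c["color"][:,:,::-1]);return s,c
E
python3 - <<'E'
from h import *
s,c=snap("w1")
print(s["time"],s["ee_pos"],s["eef_rot"])
T=wristT(s,c)
print(proj(c,np.array([.5083,-.2742,.096]),T),proj(c,np.array([.5083,-.2742,.055]),T))
go(s,(.5075,-.2745,.063),180)
E
```

```text
1.95 [ 0.49613631 -0.18744496  0.20744527] [ 1.29123314e-03  9.99998906e-01  6.25148076e-04 -3.59310286e-04]
[181.60017393 258.22218099] [197.26995406 241.26493549]
turn [ 0.0013 -0.0007 -0.0026] shift [-0.0117 -0.0872  0.1443] dist 0.169
```

View pics/w1.png

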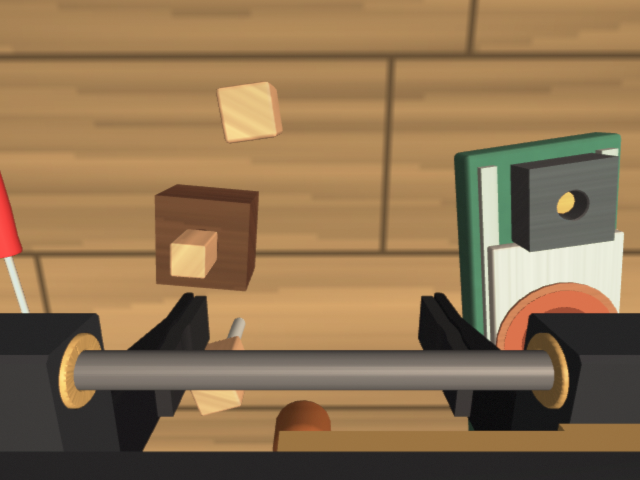

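Run:
```python
from h import *
s,c=pickle.load(open("w1.pkl","rb"));T=wristT(s,c);t=d["top"];sd=d["side"]
m=lambda p,o,k,f:[(p[i]-o[i]+.5)/k-.5+f[i] for i in(0,1)]
print(np.array(T).round(3)[:3,3])
h=(189.5,254)
print(onz(c,h,.095,T),tri([ray(c,h,T),ray(t,m((149,451),(0,330),5,(430,250)))]),tri([ray(c,h,T),ray(t,m((149,451),(0,330),5,(430,250))),ray(sd,m((609.5,430),(395,300),3.3,(240,285)))]))
for p in [(173,231),(209,234),(206,277),(170,274)]:print(onz(c,p,.095,T)[:2])
for p in [(155,195),(249,203),(247,290),(156,284)]:print("st",onz(c,p,.055,T)[:2])
print("recess",onz(c,(573,205),.072,T))
for p in [(512,165),(616,154),(616,238),(526,249)]:print("bl",onz(c,p,.072,T)[:2])
```

```text
[ 0.185 -0.507  0.235]
[ 0.50567524 -0.26897963  0.095     ] [ 0.50818629 -0.2741476   0.08698124] [ 0.50794844 -0.27231995  0.09277234]
[ 0.48977989 -0.27848   ]
[ 0.49188191 -0.25497276]
[ 0.52209221 -0.25916751]
[ 0.51985637 -0.28338031]
st [ 0.47286538 -0.30243378]
st [ 0.47898819 -0.23366476]
st [ 0.5481957  -0.23833798]
st [ 0.54294421 -0.30917676]
recess [ 0.4776683  -0.00407563  0.072     ]
bl [ 0.44984845 -0.05050268]
bl [0.44263421 0.01911343]
bl [0.50177849 0.03092029]
bl [ 0.5098636  -0.03256103]
```

Call:
{"op": "play_rows", "data": {"increments": "0 0 0.06 -0.011 -0.085 0.05 1; 0 0 0.06 -0.011 -0.085 0.05 1; 0 0 0.06 -0.011 -0.085 0.09 1; 0 0 0.06 -0.011 -0.085 0.125 1; 0 0 0.06 -0.011 -0.085 0.1445 1; 0 0 0.06 -0.011 -0.085 0.1445 1; 0 0 0.06 -0.011 -0.085 0.1445 1"}}

```text
time: 2.7
ee_pos: [0.5083, -0.2702, 0.0639]
eef_rot: [0.029, 1.0, 0.001, 0.0]
ft_force: [-0.5, -0.4, 1.2]
width: 0.0867
grip_force: 0.0
```

Call:
{"op": "play_rows", "data": {"increments": "0 0 0 0 0 0 0.3; 0 0 0 0 0 0 0; 0 0 0 0 0 0 0; 0 0 0 0 0 0 0; 0 0 0 0 0 0 0; 0 0 0 0 0 0 0", "grip_force": 40}}

```text
time: 3.3
ee_pos: [0.5076, -0.2712, 0.0633]
eef_rot: [0.03, 1.0, 0.001, 0.0]
ft_force: [-0.4, 0.3, -0.5]
width: 0.0467
grip_force: 0.0
```

Call:
{"op": "play_rows", "data": {"increments": "0 0 0 0 0 0 0; 0 0 0 0 0 0 0; 0 0 0 0 0 0 0; 0 0 0 0 0 0 0; 0 0 0 0 0 0 0; 0 0 0 0 0 0 0"}}

```text
time: 3.9
ee_pos: [0.5076, -0.2713, 0.0632]
eef_rot: [0.03, 1.0, 0.001, 0.0]
ft_force: [0.8, -0.5, -0.6]
width: 0.0239
grip_force: 40.0
```

Call:
{"op": "play_rows", "data": {"increments": "0 0 0 0 0 -0.03 0; 0 0 0 0 0 -0.065 0; 0 0 0 0 0 -0.1 0; 0 0 0 -0.002 0.04 -0.137 0; 0 0 0 -0.0494 0.3849 -0.137 0; 0 0 0 -0.0494 0.3849 -0.137 0; 0 0 0 -0.0494 0.3849 -0.137 0; 0 0 0 -0.0494 0.3849 -0.137 0"}}

```text
time: 4.7
ee_pos: [0.5505, -0.0367, 0.1995]
eef_rot: [0.03, 1.0, 0.001, 0.0]
ft_force: [1.0, -0.5, -1.2]
width: 0.0237
grip_force: 40.0
```

Run:
```python
from h import *
from bench import *
s=read_state();print(s["time"],s["ee_pos"],s["width"]);go(s,(.58,.11,.2),180)
```

```text
4.7 [ 0.55046472 -0.03670655  0.19951501] 0.02368907119732387
turn [ 0.0019  0.0007 -0.0601] shift [-0.0207  0.1482 -0.0002] dist 0.15
```

Call:
{"op": "play_rows", "data": {"increments": "0 0 -0.06 -0.0207 0.1482 -0.0002 0; 0 0 -0.06 -0.0207 0.1482 -0.0002 0; 0 0 -0.06 -0.0207 0.1482 -0.0002 0; 0 0 -0.06 -0.0207 0.1482 -0.0002 0; 0 0 -0.06 -0.0207 0.1482 -0.0002 0; 0 0 -0.06 -0.0207 0.1482 -0.0002 0"}}

```text
time: 5.3
ee_pos: [0.58, 0.1064, 0.1996]
eef_rot: [0.001, 1.0, 0.0, 0.0]
ft_force: [-1.1, 0.2, 0.4]
width: 0.0238
grip_force: 40.0
```

Run:
```python
from h import *
s,c=snap("w2");print(s["time"],s["ee_pos"],s["eef_rot"],s["joint_vel"].__abs__().max() if hasattr(s["joint_vel"],"max") else 0)
```

```text
5.3 [0.58001527 0.10635955 0.19961968] [8.64989769e-04 9.99999567e-01 3.38996586e-04 5.84826436e-05] 0.010342294421203019
```

View pics/w2.png

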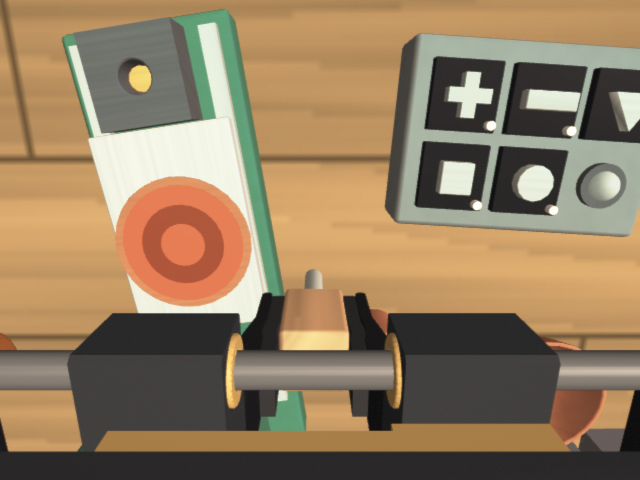

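Run:
```python
from h import *
s,c=pickle.load(open("w2.pkl","rb"));T=wristT(s,c)
for n,p,z in [("square",(457,177.5),.067),("bar",(550,99.5),.067),("round",(533,182.5),.067),("cross",(470,95),.067),("recess",(136,76.5),.072),("button",(140,78),.06),("disc",(183,242.5),.057)]:
    print(n,onz(c,p,z,T).round(4))
for p in [(76,36),(174,20),(188,123),(101,132)]:print("bl",onz(c,p,.072,T)[:2].round(4))
tcp=s["ee_pos"]
print("expected tip px",proj(c,np.array(tcp)+[0,0,-.053],T), "depth diff/mm px", proj(c,np.array(tcp)+[.001,.001,-.053],T))
im=cv2.resize(c["color"][240:300,270:360,::-1],None,fx=5,fy=5,interpolation=cv2.INTER_CUBIC)
im2=cv2.resize(c["color"][5:155,60:210,::-1],None,fx=3,fy=3,interpolation=cv2.INTER_CUBIC)
m=np.zeros((450,800,3),np.uint8);m[:300,:350]=im[:,50:400];m[:,350:]=im2;cv2.imwrite("pics/w2c.png",m)
```

```text
square [0.5418 0.2055 0.067 ]
bar [0.4915 0.261  0.067 ]
round [0.5453 0.2578 0.067 ]
cross [0.4887 0.2088 0.067 ]
recess [ 0.4777 -0.0035  0.072 ]
button [ 0.4777 -0.0056  0.06  ]
disc [0.5905 0.0117 0.057 ]
bl [ 0.4546 -0.0374]
bl [0.4458 0.0233]
bl [0.5058 0.0267]
bl [ 0.5113 -0.0303]
expected tip px [311.34728963 270.50083013] depth diff/mm px [313.23577481 272.27128263]
```

View pics/w2c.png

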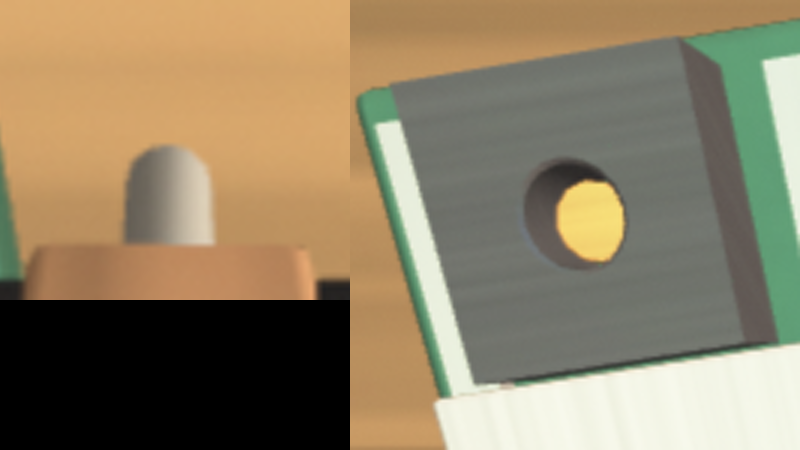

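Call:
{"op": "play_rows", "data": {"increments": "0 0 -0.136 0.106 -0.114 0 0; 0 0 -0.136 0.106 -0.114 0 0; 0 0 -0.136 0.106 -0.114 0 0; 0 0 -0.136 0.106 -0.114 0.03 0; 0 0 -0.136 0.106 -0.114 0.068 0; 0 0 -0.136 0.106 -0.114 0.068 0; 0 0 -0.136 0.106 -0.114 0.068 0"}}

```text
time: 6.05
ee_pos: [0.4739, -0.0068, 0.1322]
eef_rot: [-0.067, 0.998, 0.001, -0.0]
ft_force: [1.8, -0.5, -1.4]
width: 0.0237
grip_force: 40.0
```

Run:
```python
from h import *
s,c=snap("w3");print(s["time"],s["ee_pos"],s["eef_rot"],s["ft_force"])
m=cv2.resize(c["color"][160:310,230:400,::-1],None,fx=4,fy=4,interpolation=cv2.INTER_CUBIC);cv2.imwrite("pics/w3c.png",m)
```

```text
6.05 [ 0.47394582 -0.0067859   0.13219801] [-6.71806816e-02  9.97740656e-01  5.67488739e-04 -1.28638520e-04] [ 1.80879878 -0.50478061 -1.40190109]
```

View pics/w3c.png

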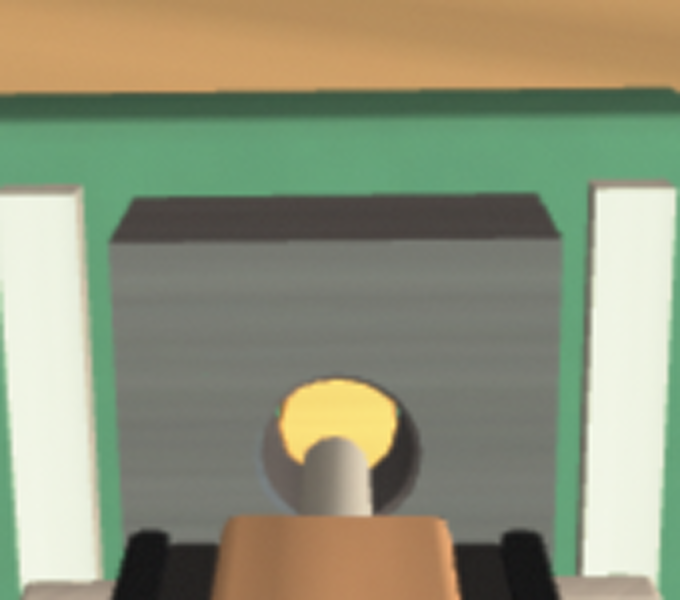

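Call:
{"op": "play_rows", "data": {"increments": "0 0 0 0 0 0.008 0; 0 0 0 0 0 0.014 0; 0 0 0 0 0 0.019 0; 0 0 0 0 0 0.022 0; 0 0 0 0 0 0.0245 0; 0 0 0 0 0 0.0245 0", "grip_force": 60}}

```text
time: 6.7
ee_pos: [0.4743, -0.0059, 0.1072]
eef_rot: [-0.068, 0.998, 0.001, 0.0]
ft_force: [-0.1, 1.0, 2.5]
width: 0.0235
grip_force: 60.0
```

Call:
{"op": "play_rows", "data": {"increments": "0 0 0 -0.004 0 0 0; 0 0 0 -0.01 0 0 0; 0 0 0 -0.02 0 0 0; 0 0 0 -0.03 0 0 0; 0 0 0 -0.04 0 0 0; 0 0 0 -0.05 0 0 0; 0 0 0 -0.06 0 0 0; 0 0 0 -0.07 0 0 0"}}

```text
time: 7.5
ee_pos: [0.5444, 0.0041, 0.107]
eef_rot: [-0.068, 0.998, 0.001, 0.0]
ft_force: [-2.6, 1.0, 7.0]
width: 0.0235
grip_force: 60.0
```

Call:
{"op": "play_rows", "data": {"increments": "0 0 0 -0.006 0 0 0; 0 0 0 -0.01 0 0 0; 0 0 0 -0.013 0 0 0; 0 0 0 -0.015 0 0 0; 0 0 0 -0.016 0 0 0; 0 0 0 -0.016 0 0 0"}}

```text
time: 8.1
ee_pos: [0.5601, 0.0063, 0.1071]
eef_rot: [-0.068, 0.998, 0.001, 0.001]
ft_force: [-1.4, 1.8, 4.2]
width: 0.0236
grip_force: 60.0
```

Call:
{"op": "play_rows", "data": {"increments": "0 0 0 -0.001 0 0 0; 0 0 0 -0.002 0 0 0; 0 0 0 -0.003 0 0 0; 0 0 0 -0.003 0 0 0"}}

```text
time: 8.5
ee_pos: [0.5611, 0.0064, 0.107]
eef_rot: [-0.068, 0.998, 0.001, -0.002]
ft_force: [-10.7, 1.3, 12.7]
width: 0.0235
grip_force: 60.0
```

Call:
{"op": "play_rows", "data": {"increments": "0 0 0 0.002 0 -0.002 0; 0 0 0 0.002 0 -0.008 0; 0 0 0 0.004 0 -0.014 0; 0 0 0 0.004 0 -0.02 0; 0 0 0 0.004 0 -0.035 0; 0 0 0 0.004 0 -0.06 0; 0 0 0 0.004 0 -0.06 0"}}

```text
time: 9.2
ee_pos: [0.5603, 0.0054, 0.1712]
eef_rot: [-0.068, 0.998, 0.001, 0.003]
ft_force: [-0.2, 0.8, -0.7]
width: 0.0238
grip_force: 60.0
```

Run:
```python
from h import *
from bench import *
s=read_state();print(s["time"],s["ee_pos"],s["eef_rot"],s["ft_force"])
go(s,(.53,.205,.16),176);go(s,(.5387,.2033,.131),176)
```

```text
9.2 [0.56030794 0.00535502 0.17115125] [-6.77658653e-02  9.97696070e-01  9.70080733e-04  3.06553135e-03] [-0.17434424  0.82262781 -0.6733898 ]
turn [0.0022 0.0061 0.2054] shift [0.0031 0.2019 0.0114] dist 0.202
turn [0.0022 0.0061 0.2054] shift [-0.0051  0.199   0.0405] dist 0.203
```

Call:
{"op": "play_rows", "data": {"increments": "0.002 0.004 0.2054 -0.0051 0.199 0.01 0; 0.002 0.004 0.2054 -0.0051 0.199 0.01 0; 0.002 0.004 0.2054 -0.0051 0.199 0.01 0; 0.002 0.004 0.2054 -0.0051 0.199 0.01 0; 0.002 0.004 0.2054 -0.0051 0.199 0.03 0; 0.002 0.004 0.2054 -0.0051 0.199 0.039 0; 0.002 0.004 0.2054 -0.0051 0.199 0.039 0"}}

```text
time: 9.9
ee_pos: [0.5358, 0.2017, 0.1271]
eef_rot: [0.035, 0.999, -0.001, -0.003]
ft_force: [0.3, -0.7, -0.2]
width: 0.0235
grip_force: 60.0
```

Run:
```python
from h import *
from bench import *
s,c=snap("w4");print(s["time"],s["ee_pos"],s["eef_rot"],s["ft_force"])
m=np.zeros((600,800,3),np.uint8)
a=cv2.resize(c["color"][120:310,230:490,::-1],None,fx=3,fy=3,interpolation=cv2.INTER_CUBIC)[:, :600]
m[:570,:600]=a
t=camera("top")["color"][210:320,290:380,::-1];m[:244,600:]=cv2.resize(t,(200,244),interpolation=cv2.INTER_CUBIC)
cv2.imwrite("pics/w4c.png",m)
```

```text
9.9 [0.53582187 0.20174823 0.12709993] [ 0.03533843  0.99937037 -0.00147407 -0.00280946] [ 0.28506398 -0.74360447 -0.20043383]
```

View pics/w4c.png

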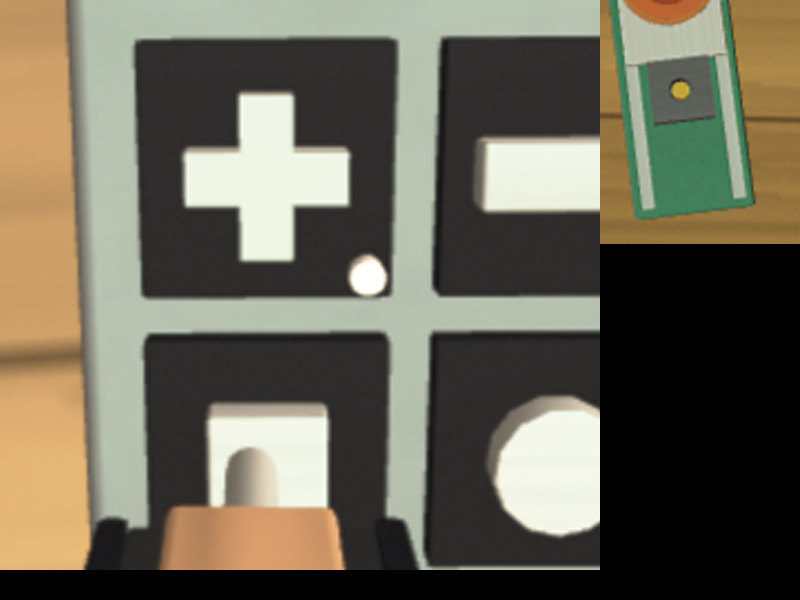

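Call:
{"op": "play_rows", "data": {"increments": "0 0 0 -0.0025 0.0032 0 0; 0 0 0 -0.0025 0.0032 0 0; 0 0 0 -0.0025 0.0032 0 0"}}

```text
time: 10.3
ee_pos: [0.5395, 0.2063, 0.1288]
eef_rot: [0.035, 0.999, -0.0, -0.001]
ft_force: [-0.3, 0.1, -0.8]
width: 0.0238
grip_force: 60.0
```

Call:
{"op": "play_rows", "data": {"increments": "0 0 0 0.0005 -0.001 0.005 0; 0 0 0 0.0005 -0.001 0.009 0; 0 0 0 0.0005 -0.001 0.012 0; 0 0 0 0.0005 -0.001 0.0145 0; 0 0 0 0.0005 -0.001 0.0155 0; 0 0 0 0.0005 -0.001 0.0155 0"}}

```text
time: 10.9
ee_pos: [0.5388, 0.2053, 0.114]
eef_rot: [0.035, 0.999, -0.0, -0.002]
ft_force: [-3.5, -2.1, 11.8]
width: 0.0236
grip_force: 60.0
```

Call:
{"op": "play_rows", "data": {"increments": "0 0 0 0 0 -0.01 0; 0 0 0 0 0 -0.024 0; 0 0 0 0.025 0.025 -0.026 0; 0 0 0 0.0543 0.0525 -0.026 0; 0 0 0 0.0543 0.0525 -0.02 0; 0 0 0 0.0543 0.0525 -0.016 0; 0 0 0 0.0543 0.0525 -0.016 0"}}

```text
time: 11.6
ee_pos: [0.4883, 0.2606, 0.1287]
eef_rot: [0.035, 0.999, -0.001, -0.002]
ft_force: [0.2, 0.1, -0.6]
width: 0.0237
grip_force: 60.0
```

Run:
```python
from h import *
from bench import *
s,c=snap("w5");print(s["time"],s["ee_pos"],s["eef_rot"],s["ft_force"])
m=np.zeros((600,800,3),np.uint8)
a=cv2.resize(c["color"][120:310,180:445,::-1],None,fx=3,fy=3,interpolation=cv2.INTER_CUBIC)
m[:570,:795]=a
cv2.imwrite("pics/w5c.png",m)
```

```text
11.6 [0.48831556 0.26062704 0.12871389] [ 3.51984820e-02  9.99378110e-01 -8.45813039e-04 -1.93495933e-03] [ 0.18439551  0.07573238 -0.59166317]
```

View pics/w5c.png

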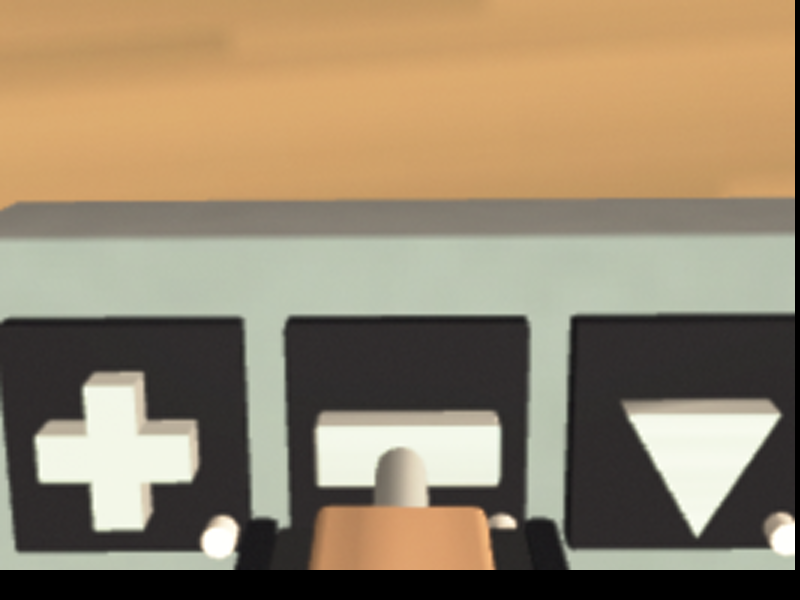

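The pin is centred over the bar, with its tip at (402,472) and the bar's centre at about (408,455), so I press.

Call:
{"op": "play_rows", "data": {"increments": "0 0 0 0 0.001 0.005 0; 0 0 0 0 0.001 0.009 0; 0 0 0 0 0.001 0.012 0; 0 0 0 0 0.001 0.0145 0; 0 0 0 0 0.001 0.0155 0; 0 0 0 0 0.001 0.0155 0"}}

```text
time: 12.25
ee_pos: [0.4885, 0.2623, 0.1141]
eef_rot: [0.035, 0.999, -0.0, -0.001]
ft_force: [-0.5, -2.0, 6.2]
width: 0.0234
grip_force: 60.0
```

Call:
{"op": "play_rows", "data": {"increments": "0 0 0 0 0 0.0007 0; 0 0 0 0 0 0.0007 0; 0 0 0 0 0 -0.01 0; 0 0 0 0 0 -0.024 0; 0 0 0 -0.027 0 -0.026 0; 0 0 0 -0.0537 -0.0006 -0.026 0; 0 0 0 -0.0537 -0.0006 -0.018 0; 0 0 0 -0.0537 -0.0006 -0.016 0"}}

```text
time: 13.05
ee_pos: [0.5412, 0.2581, 0.1287]
eef_rot: [0.035, 0.999, -0.001, -0.002]
ft_force: [-0.6, 0.3, -0.8]
width: 0.0238
grip_force: 60.0
```

Call:
{"op": "play_rows", "data": {"increments": "0 0 0 0 0 0 0; 0 0 0 0 0 0 0"}}

```text
time: 13.25
ee_pos: [0.5408, 0.2588, 0.1295]
eef_rot: [0.034, 0.999, -0.0, -0.002]
ft_force: [0.0, 0.2, -0.2]
width: 0.0236
grip_force: 60.0
```

Call:
{"op": "play_rows", "data": {"increments": "0 0 0 -0.001 -0.001 0.005 0; 0 0 0 -0.001 -0.001 0.009 0; 0 0 0 -0.001 -0.001 0.012 0; 0 0 0 -0.001 -0.001 0.0145 0; 0 0 0 -0.001 -0.001 0.016 0; 0 0 0 -0.001 -0.001 0.016 0"}}

```text
time: 13.85
ee_pos: [0.5426, 0.2573, 0.1141]
eef_rot: [0.035, 0.999, -0.0, -0.002]
ft_force: [-2.5, -1.6, 9.1]
width: 0.0233
grip_force: 60.0
```

Call:
{"op": "play_rows", "data": {"increments": "0 0 0 0 0 -0.01 0; 0 0 0 0 0 -0.03 0; 0 0 0 0 0 -0.06 0; 0 0 0 0 0 -0.086 0; 0 0 0 0 0 -0.086 0; 0 0 0 0 0 -0.086 0"}}

```text
time: 14.45
ee_pos: [0.5429, 0.2574, 0.1997]
eef_rot: [0.035, 0.999, -0.0, -0.001]
ft_force: [-0.3, -0.2, -1.4]
width: 0.0236
grip_force: 60.0
```

Run:
```python
from h import *
from bench import *
s=read_state();print(s["time"],s["ee_pos"],s["eef_rot"],s["ft_force"])
go(s,(.5,.0,.2),176.6);go(s,(.5076,-.2713,.2),176.6)
c=camera("top")
m=np.zeros((600,800,3),np.uint8)
m[:400,:500]=cv2.resize(c["color"][225:305,160:260,::-1],(500,400),interpolation=cv2.INTER_CUBIC)
c=camera("side");m[:300,500:]=cv2.resize(c["color"][150:215,250:315,::-1],(300,300),interpolation=cv2.INTER_CUBIC)
cv2.imwrite("pics/p6.png",m)
```

```text
14.45 [0.54285558 0.25738734 0.19965943] [ 3.46589908e-02  9.99398103e-01 -1.16483889e-04 -1.47406310e-03] [-0.28942303 -0.19248918 -1.4247061 ]
turn [-0.0003 -0.0029 -0.01  ] shift [ 2.490e-02 -2.597e-01 -2.000e-04] dist 0.261
turn [-0.0003 -0.0029 -0.01  ] shift [-1.500e-03 -5.299e-01 -2.000e-04] dist 0.53
```

Call:
{"op": "play_rows", "data": {"increments": "0 0 -0.01 0.0249 -0.26 0 0; 0 0 -0.01 0.0249 -0.26 0 0; 0 0 -0.01 0.0249 -0.26 0 0; 0 0 -0.01 0.0249 -0.26 0 0; 0 0 -0.01 0.0249 -0.26 0 0; 0 0 -0.01 -0.0015 -0.53 0 0; 0 0 -0.01 -0.0015 -0.53 0 0; 0 0 -0.01 -0.0015 -0.53 0 0"}}

```text
time: 15.35
ee_pos: [0.5039, -0.1411, 0.199]
eef_rot: [0.03, 1.0, -0.0, -0.002]
ft_force: [1.1, -0.3, -0.7]
width: 0.0238
grip_force: 60.0
```

Run:
```python
from h import *
from bench import *
s=read_state();print(s["time"],s["ee_pos"],s["eef_rot"],s["ft_force"])
go(s,(.5076,-.2713,.13),176.6)
b=camera("top")["color"];a=d["top"]["color"]
# pip pixels in the mtop mosaic
for n,p in dict(round=(165,76),square=(264,86),tri=(53,168),bar=(153,176),cross=(254,185)).items():
    x,y=[int(round((p[i]+.5)/4-.5+(160,225)[i])) for i in(0,1)]
    f=lambda im:im[y-2:y+3,x-2:x+3].max(2);print(n,f(a).astype(int).sum(),f(b).astype(int).sum())
    if n in("bar","tri"):print(f(a),f(b))
```

```text
15.35 [ 0.50389811 -0.14106665  0.19900698] [ 2.95221388e-02  9.99561523e-01 -2.40975694e-04 -2.26889684e-03] [ 1.13319008 -0.26801296 -0.65041298]
turn [-0.0006 -0.0045  0.0003] shift [-0.0117 -0.1297  0.069 ] dist 0.147
round 3044 2848
square 3029 2866
tri 3074 3011
[[115 134 184 105  42]
 [148 219 232 186  85]
 [127 205 239 183  85]
 [105 115 164 106  45]
 [ 89  32  52  39  38]] [[111 130 181 101  40]
 [146 216 229 182  84]
 [124 202 236 181  83]
 [100 112 161 106  48]
 [ 85  34  52  32  35]]
bar 3137 2928
[[122 132 181 103  58]
 [151 219 232 184  86]
 [128 231 244 184  87]
 [104 144 163 105  48]
 [ 86  39  43  31  32]] [[125  56 130 106  63]
 [117  77 217 226 123]
 [117 137 233 243 135]
 [106  85 157 157  75]
 [ 87  36  52  36  32]]
cross 3090 3039
```

Call:
{"op": "play_rows", "data": {"increments": "0 -0.004 0 -0.0117 -0.1297 0 0; 0 -0.004 0 -0.0117 -0.1297 0 0; 0 -0.004 0 -0.0117 -0.1297 0.03 0; 0 -0.004 0 -0.0117 -0.1297 0.06 0; 0 -0.004 0 -0.0117 -0.1297 0.075 0; 0 -0.004 0 -0.0117 -0.1297 0.075 0; 0 -0.004 0 -0.0117 -0.1297 0.075 0"}}

```text
time: 16.1
ee_pos: [0.509, -0.2687, 0.1253]
eef_rot: [0.029, 1.0, -0.0, 0.0]
ft_force: [-0.6, 0.3, -0.5]
width: 0.0238
grip_force: 60.0
```

Run:
```python
from h import *
from bench import *
s=read_state();print(s["time"],s["ee_pos"],s["eef_rot"],s["ft_force"])
go(s,(.5076,-.2713,.064),176.6)
```

```text
16.1 [ 0.50899402 -0.26871944  0.12528997] [ 2.89926976e-02  9.99579527e-01 -3.78303456e-04  2.24074702e-04] [-0.59986019  0.32633086 -0.49540553]
turn [-0.0007  0.0005  0.0013] shift [ 0.0013 -0.0026  0.0613] dist 0.061
```

Call:
{"op": "play_rows", "data": {"increments": "0 0 0 0.0013 -0.0026 0 0; 0 0 0 0.0013 -0.0026 0.012 0; 0 0 0 0.0013 -0.0026 0.024 0; 0 0 0 0.0013 -0.0026 0.036 0; 0 0 0 0.0013 -0.0026 0.036 0"}}

```text
time: 16.6
ee_pos: [0.5059, -0.2713, 0.0865]
eef_rot: [0.03, 1.0, 0.0, -0.001]
ft_force: [-1.1, -0.1, -1.1]
width: 0.0234
grip_force: 60.0
```

Tip is at about 33 mm, in the hole with no contact force. I go on down.

Call:
{"op": "play_rows", "data": {"increments": "0 0 0 -0.001 0 0.01 0; 0 0 0 -0.001 0 0.017 0; 0 0 0 -0.001 0 0.021 0; 0 0 0 -0.001 0 0.0225 0; 0 0 0 -0.001 0 0.0225 0"}}

```text
time: 17.1
ee_pos: [0.508, -0.2722, 0.0661]
eef_rot: [0.03, 1.0, -0.0, 0.0]
ft_force: [-0.1, 0.1, -0.4]
width: 0.0236
grip_force: 60.0
```

Call:
{"op": "play_rows", "data": {"increments": "0 0 0 0 0 0.001 0; 0 0 0 0 0 0.002 0; 0 0 0 0 0 0.003 0; 0 0 0 0 0 0.003 0", "grip_force": 20}}

```text
time: 17.5
ee_pos: [0.5082, -0.2721, 0.0633]
eef_rot: [0.03, 1.0, -0.0, 0.0]
ft_force: [0.4, -0.2, -0.9]
width: 0.0242
grip_force: 20.0
```

Call:
{"op": "play_rows", "data": {"increments": "0 0 0 0 0 0.0005 0.35; 0 0 0 0 0 0.0005 0.5; 0 0 0 0 0 0.0005 0.8; 0 0 0 0 0 0.0005 1; 0 0 0 0 0 0.0005 1; 0 0 0 0 0 0.0005 1; 0 0 0 0 0 0.0005 1; 0 0 0 0 0 0.0005 1"}}

```text
time: 18.3
ee_pos: [0.5081, -0.2722, 0.0628]
eef_rot: [0.03, 1.0, -0.0, 0.0]
ft_force: [0.1, -0.8, 0.3]
width: 0.0789
grip_force: 0.0
```

Call:
{"op": "play_rows", "data": {"increments": "0 0 0 0 0 0 1; 0 0 0 0 0 0 1; 0 0 0 0 0 -0.03 1; 0 0 0 0 0 -0.07 1; 0 0 0 0 0 -0.12 1; 0 0 0 0.03 0.03 -0.16 1; 0 0 0 0.06 0.08 -0.16 1; 0 0 0 0.06 0.14 -0.16 1"}}

```text
time: 19.1
ee_pos: [0.4558, -0.1522, 0.2236]
eef_rot: [0.032, 0.999, -0.0, 0.002]
ft_force: [1.9, 0.6, -0.6]
width: 0.0874
grip_force: 0.0
```

Call:
{"op": "play_rows", "data": {"increments": "0 0 0 0 0.13 0 1; 0 0 0 0 0.13 0 1; 0 0 0 0 0.13 0 1; 0 0 0 0 0.13 0 1"}}

```text
time: 19.5
ee_pos: [0.4652, -0.0169, 0.2221]
eef_rot: [0.026, 1.0, -0.0, 0.0]
ft_force: [0.8, -0.1, -0.2]
width: 0.0868
grip_force: 0.0
```

Run:
```python
from h import *
from bench import *
s=read_state();print(s["time"],s["ee_pos"],s["width"])
b=camera("top")["color"].astype(int);a=d["top"]["color"].astype(int)
sb=camera("side")["color"].astype(int);sa=d["side"]["color"].astype(int)
# wooden head and stand in top / side view: mean difference, and brightest wood centroid
for n,A,B,(x0,x1,y0,y1) in [("top",a,b,(430,480,250,300)),("side",sa,sb,(285,325,310,360))]:
    for q in(A,B):
        m=(q[y0:y1,x0:x1,0]>190);ys,xs=np.nonzero(m);print(n,m.sum(),xs.mean()+x0,ys.mean()+y0)
for n,p in dict(round=(165,76),square=(264,86),tri=(53,168),bar=(153,176),cross=(254,185)).items():
    x,y=[int(round((p[i]+.5)/4-.5+(160,225)[i])) for i in(0,1)]
    print(n,abs(a-b)[y-2:y+3,x-2:x+3].mean().round(1))
# block and button after push (crop p: brass-yellow centroid)
q=b[215:300,290:370];m=(q[...,0]>170)&(q[...,2]<90)&(q[...,1]>140);ys,xs=np.nonzero(m)
px=(xs.mean()+290,ys.mean()+215);print("button",px,onz(d["top"],px,.06))
```

```text
19.5 [ 0.46519751 -0.01686962  0.22207092] 0.08678583243966315
top 71 460.07042253521126 274.7464788732394
top 42 461.1666666666667 275.0952380952381
side 160 310.425 328.4375
side 287 309.18118466898954 330.8292682926829
round 25.7
square 19.6
tri 3.1
bar 29.5
cross 2.6
button (np.float64(nan), np.float64(nan)) [nan nan nan]<stdin>:15: RuntimeWarning: Mean of empty slice.
  ret = ret.dtype.type(ret / rcount)
```

Call:
{"op": "play_rows", "data": {"increments": "0 0 0 0 -0.2 -0.02 1; 0 0 0 0 -0.2 -0.02 1; 0 0 0 0 -0.2 -0.02 1; 0 0 0 0 -0.2 -0.02 1; 0 0 0 0 -0.2 -0.02 1; 0 0 0 0 -0.2 -0.02 1"}}

```text
time: 20.2
ee_pos: [0.4523, -0.2237, 0.2424]
eef_rot: [0.032, 0.999, -0.001, 0.0]
ft_force: [0.2, 1.1, 0.3]
width: 0.0875
grip_force: 0.0
```

Run:
```python
from h import *
from bench import *
b=camera("top")["color"];a=d["top"]["color"]
def f(im,z=.06):
    q=im[215:305,290:370].astype(int);w=np.clip(q[...,0]-q[...,2]-90,0,None)*(q[...,1]>q[...,0]*.72)
    ys,xs=np.nonzero(w>30);return len(xs),(xs.mean()+290,ys.mean()+215)
for im in(a,b):
    n,px=f(im);print(n,px,onz(d["top"],px,.06))
# block shift by template
tpl=a[273:302,312:347];r=cv2.matchTemplate(b[200:305,290:370],tpl,cv2.TM_CCOEFF_NORMED);_,v,_,l=cv2.minMaxLoc(r)
p0=(329.5,287.5);p1=(l[0]+290+17.5,l[1]+200+14.5);print(v,p1,np.linalg.norm(onz(d["top"],p1,.072)-onz(d["top"],p0,.072)))
```

```text
39 (np.float64(330.3333333333333), np.float64(287.12820512820514)) [ 0.4748295  -0.00791611  0.06      ]
42 (np.float64(325.8095238095238), np.float64(250.07142857142856)) [0.55419995 0.00343248 0.06      ]
0.9286772012710571 (324.5, 250.5) 0.07929726876926477
```

```bash
python3 -c "
from bench import *
print(close_job())"
```

```text
the job is handed in; nothing more can be done
None
```

I finished the task and handed the job in. The carriage is home (80 mm of travel measured), the square, bar and round keys were pressed in that order with their tell-tales sunk, and the pin tool is back in its stand. I had no direct reading that the release button is up and locked; it was let go with the carriage against its stop, and the hand-in returned no verdict.

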